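# Hold the printer's guard-release key turned

## Robot

A 6-joint arm with a two-finger parallel gripper is mounted at the origin on the work surface. World frame = base frame: x ahead of the robot, y to its left, z up, the work surface at z = 0. Lengths are in mm, angles in rad, forces in N, time in s.
With the tool pointing down it reaches from about 325 to 750 mm from the base axis. Payload 7.6 kg.
Tool frame: the origin (TCP) lies at the very end of the fingers, on their centre line; the grasp point (between the pads) lies 19 mm behind it; z points along the fingers, x is the direction in which the jaws open and shut, and the axes are right-handed (so a half turn about z gives the same grasp; the last joint's range is limited). The gripper opens to 85 mm and grips with 20 to 120 N. Pads are 22 mm wide; open, the fingers measure 114 mm over their backs; the gripper's body (76 mm by 85 mm) begins 54 mm behind the grasp point. The pads swing forward as they close: fully open they stand 13 mm farther back than shut.
Start: joints at [1.066, 0.052, 1.401, -0, 1.689, -0.07], TCP at [221.132, 476.179, 231.323] pointing down, gripper open.
Joint ranges: [-2.9, 2.9], [-0.91, 2.17], [0.12, 2.37], [-1.06, 4.2], [0.26, 2.73], [-2.93, 2.93]. Speed limits (rad/s): [2.57, 2.57, 3.01, 3.14, 3.14, 3.14].

## Interface

Orientations are given as a unit quaternion [w, x, y, z].
In Python, from rig import manip, viewer gives the robot as it stands.
- The arm moves only by the tool carry_out, never from a script. Its argument "series" is a list of rows, each an object with "slide": the shift along the tool's x, y, z in mm, a list of three; "angular": the turn, a rotation vector about the tool's x, y, z in rad, a list of three; "grip": the closure, from -1 (fully open) to 1 (shut). A call has 1 to 10 rows; each row shifts and turns the commanded pose from where the row before left it, along the tool's axes as they then stand; what a row does not reach is not made up. A row lasts 1/10 s, in which the tool goes at most 50 mm and 8.59 degrees, less where a joint would pass 70% of its speed; a pose out of reach is approached as far as the arm can. A call with a gripper value outside its range is refused whole. The fingers move at their own pace and stop on an object; "grip_force" is the grip in N (left out, the last holds). Time passes only in rows, so rows that do not move let the fingers close. It gives the time, the measured TCP pose, the force and the opening at its end, in the units of the state.
- manip.state(): the state, without advancing time (a new reading comes with each control period).
- viewer.capture(name): name is "scene" or "top" or "wrist"; returns a dict with "img" (400x640x3 uint8, blue, green, red), "z_map" (400x640 float32, mm along the optical axis (not along the pixel's ray), 0 where there is no reading), "fx", "fy", "cx", "cy" (pixels), "dist_coeffs" ([k1, k2, p1, p2, k3] as OpenCV has them; the pictures are not rectified), "rvec" (rotation vector, rad) and "tvec" (3), from world to camera coordinates, as OpenCV has them. Camera axes: x right, y down, z forward; pixel columns grow to the right and rows downward; lengths in mm; the calibration is good to about 2 mm. A picture is of the moment at which its call begins.
- manip.hand_in(): hands the job in, once; it reports no verdict.
The state is a dict: "time": time; "joints": joint angles; "qvel": joint speeds; "tau": joint torques, N m; "position": TCP position; "orientation": TCP orientation; "ft_force": force on the tool from outside, world axes, zero at the start; "moment": the same for the moment, N m; "finger_gap": opening from 0.0 (shut) to 1.0 (fully open).
Only numpy, scipy, OpenCV 4.12 (cv2) and the standard library are available. Lean on these libraries where they do the work, as an engineer would, in place of code of your own. Each camera call takes 0.05 s, during which the arm holds its last target.

## Task

Draw the guard-release key along the slot of its black hanger and out of the open end (it is captive and does not lift straight out), then push it into the keyway on top of the grey interlock box, working it past the sticky pins until its shoulder is fully home. Turn it a quarter turn clockwise, seen from above, to the stop; the switch springs back by itself, so finish still gripping the key and holding it turned and fully in. Leave the scraper, the cutters and the glue stick where they are.

Things in the scene. Friction and masses are not known exactly. Their poses are not given: they have to be found in the camera images.
- key: Loose upright interlock key, about 70 g. Origin on its axis at the underside of its round steel shoulder (20 mm diameter, 4 mm thick, z 0 to 4); z up, x along the width of bow and blade (one plane), y through their thickness; same when turned half round. It starts hanging by the shoulder on the hanger's plate, neck in the slot, blade beneath, bow within 0.35 rad of the slot's line.
- key_bow (a point): Centre of the key's flat aluminium bow, the part to grip: 34 mm wide (x), 10 mm thick (y), 36 mm tall (key z 4 to 40, just above the shoulder). Moves with the key, axes as the key's; 22 mm above the key's origin.
- key_tip (a point): Lowest point of the key, 36 mm below its origin; axes as the key's. Below the shoulder come a round neck, 4.5 mm diameter (key z 0 to -10), and a steel blade 16 mm wide (x) by 8 mm thick (y), key z -10 to -36, its tip rounded to 4 mm radius.
- hanger: Fixed black plastic hanger, 80 x 80 mm, 56 mm high, origin at the centre of its underside, z up. Its 6 mm thick top plate (top at z 56) has a slot 6 mm wide along its x axis at y = 0, from x = +25 to the open front at x = -40 mm; the front is open below the plate too, and its -x side looks roughly to the robot. Nothing stands above the plate.
- slot_mouth (a point): Middle of the slot's open front end, at the top of the hanger's plate (hanger x -40, z 56 mm); axes as the hanger's. The slot is narrower than the blade in any direction, so the key comes free only when its whole blade is out beyond this front edge: key origin 10 mm or more past this point along -x.
- keyway_mouth (a point): Centre of the keyway's mouth, in the top face (60 mm above the bench) of the fixed grey interlock box (120 x 100 x 60 mm), inside a thin steel ring, 39 mm outer diameter. z up; x along the keyway slot at rest, to a white mark; a second mark at -y shows the turned position. Slot 17.5 x 9.5 mm; the key fits either way round. Fully home the shoulder lies on the face, key origin at this point.
- plug (a joint): Turn of the key plug: 0 at rest, growing clockwise seen from above to the stop at 1.571 rad. It turns only when the key is within about 4 mm of home; a spring (0.02 N m at rest, 0.1 at the stop) turns it back; the key has about 0.1 rad of play in it. Two sticky sprung pins in it, about 18 and 28 mm below the box's top, resist the blade with some 4 to 16 N each; small yaw wiggles (0.05 rad) help.
- scraper: Bystander: flat scraper, 190 mm long, lying on the bench between the hanger and the box; origin near its middle on the bench. Leave it alone.
- cutters: Bystander: flush cutters with blue handles, about 140 mm long and 18 mm high, lying on the bench beyond the work. Leave them alone.
- gluestick: Bystander: white glue stick with a blue cap, standing upright, 29 mm diameter, 88 mm tall, just beyond the work; origin at the centre of its foot. Leave it alone.
Mind the look-alikes: they are no part of the job. Of the things like the hanger, leave any that is green or white; of the rest the smaller one is meant.

How it is judged:
By the outcome, as a careful person would: the job done as asked, in the order asked, and still so for the second after the job is handed in, while the arm keeps its last pose, push and grip.
It also fails if it takes over 54 s, if anything falls off the work surface, if the arm or the gripper's body presses on something with over 40 N, if the wrist force passes 120 N, or if a joint passes its speed limit or range.

## Working session

There is one attempt and no reset: what is moved stays moved. The work goes in short steps, Python scripts to look and compute and a tool call to move; the robot and the scene stay as the last step left them, time stands still between calls to the robot, and variables do not carry over. Pictures are saved under pics/ and viewed, and the job is handed in when it is done.

Besides the shell and the picture viewer there is one more tool, called after "Emit:" by a JSON object that holds its "method" and its "body", one argument or row to a line. carry_out: Moves the arm, as the interface text tells. Its arguments: {"type":"object","properties":{"series":{"type":"array"},"grip_force":{"type":"number"}},"required":["series"]}

```bash
mkdir -p pics; ls
cat > h.py <<'E'
import numpy as np, cv2, pickle
from rig import manip, viewer
def cap(n,tag):
    c=viewer.capture(n); cv2.imwrite(f'pics/{tag}.png',c['img']); pickle.dump(c,open(f'{tag}.pkl','wb')); return c
def load(tag): return pickle.load(open(f'{tag}.pkl','rb'))
def K(c): return np.array([[c['fx'],0,c['cx']],[0,c['fy'],c['cy']],[0,0,1.]])
def cloud(c):
    h,w=c['z_map'].shape
    u,v=np.meshgrid(np.arange(w),np.arange(h))
    p=cv2.undistortPoints(np.stack([u,v],-1).reshape(-1,1,2).astype(np.float64),K(c),np.array(c['dist_coeffs'])).reshape(h,w,2)
    z=c['z_map'].astype(float)
    P=np.dstack([p[...,0]*z,p[...,1]*z,z])
    R=cv2.Rodrigues(np.array(c['rvec'],float))[0]
    W=(P-np.array(c['tvec'],float).ravel())@R
    W[z==0]=np.nan
    return W
def onz(c,pts,zw):
    p=cv2.undistortPoints(np.array(pts,float).reshape(-1,1,2),K(c),np.array(c['dist_coeffs'])).reshape(-1,2)
    R=cv2.Rodrigues(np.array(c['rvec'],float))[0];t=np.array(c['tvec'],float).ravel()
    o=-R.T@t; d=np.c_[p,np.ones(len(p))]@R
    return o+d*((zw-o[2])/d[:,2])[:,None]
def proj(c,P):
    return cv2.projectPoints(np.array(P,float).reshape(-1,1,3),np.array(c['rvec'],float),np.array(c['tvec'],float),K(c),np.array(c['dist_coeffs']))[0].reshape(-1,2)
E
python3 - <<'E'
from h import *
for n in ['scene','top','wrist']: cap(n,n+'0')
s=manip.state(); print(s)
E
```

```text
pics
{'time': 0.15, 'joints': array([ 1.06569683e+00,  5.27185802e-02,  1.40147249e+00, -2.88598922e-05,
        1.68858391e+00, -7.03006724e-02]), 'qvel': array([ 0.00042484, -0.00085961, -0.00225659,  0.000331  ,  0.00085647,
       -0.00167616]), 'tau': array([ 6.96933257e-04, -3.81951606e+01, -3.60423517e+01, -8.80346488e-05,
        4.68196216e-03,  1.39203635e-05]), 'position': array([221.02646348, 475.96746884, 230.66162052]), 'orientation': array([ 2.94816488e-04,  8.42979986e-01,  5.37944601e-01, -5.12604513e-04]), 'ft_force': array([-0.26321994, -0.2236996 ,  0.65295949]), 'moment': array([-0.02614203,  0.04176762, -0.04625895]), 'finger_gap': 0.9982519636115291}
```

View pics/scene0.png

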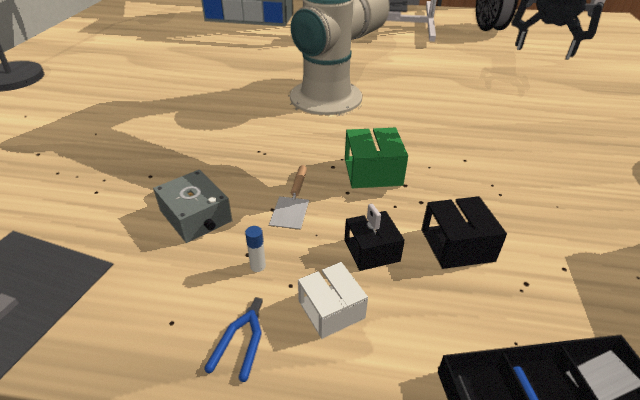

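View pics/top0.png

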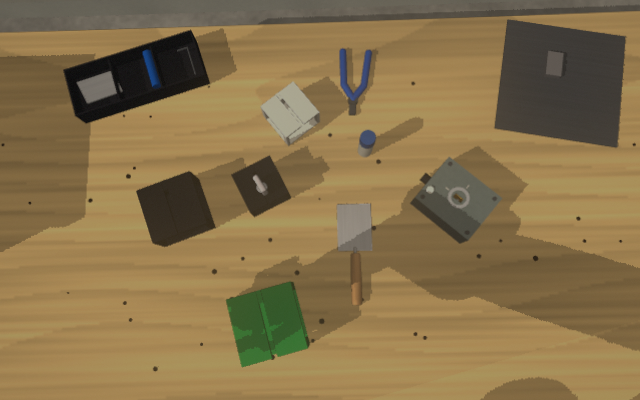

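View pics/wrist0.png

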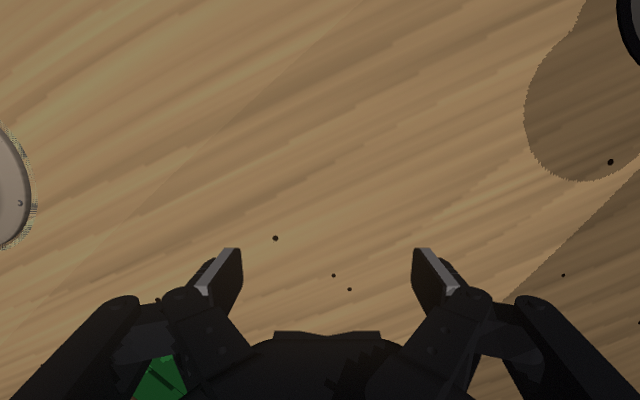

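The slotted blocks in the scene view are green (376,157), white (332,298), large black (463,232) and small black (374,238). Green and white are excluded, and the smaller black one, which holds the key, is the one meant. I'll confirm with an enlarged crop.

Run:
```python
from h import *
a=load('top0');b=load('scene0')
def crop(im,x,y,w,h,s): return cv2.resize(im[y:y+h,x:x+w],None,fx=s,fy=s,interpolation=cv2.INTER_CUBIC)
f=lambda i:np.clip(255*(i/255.)**.5,0,255).astype(np.uint8)
A=crop(f(a['img']),215,140,95,90,4);B=crop(f(b['img']),330,190,95,90,4)
C=crop(f(a['img']),400,150,95,95,4);D=crop(f(b['img']),150,160,95,95,4)
cv2.imwrite('pics/c0.png',np.vstack([np.hstack([A,B])]))
cv2.imwrite('pics/c1.png',np.vstack([np.hstack([C,D])]))
W=cloud(a)
for n,(u,v) in dict(key=(260,185),hang=(250,200),box=(480,200),glue=(368,138),scr=(355,225),bigb=(175,210)).items(): print(n,W[v,u])
for t in ('top0','scene0'):
    c=load(t);R=cv2.Rodrigues(np.array(c['rvec']))[0];print(-R.T@np.array(c['tvec']).ravel(),c['fx'])
```

```text
key [585.40684201 168.04647444  93.19430319]
hang [566.48182085 191.5926964   53.66210075]
box [ 553.28353567 -222.69972665   61.21724161]
glue [667.31547487 -25.49798631  86.61187354]
scr [522.14478334  -0.98522319   1.04676793]
bigb [549.61740208 324.65429465  66.8741255 ]
[395.8992329   53.71184629 969.94277405] 511.498278433728
[1163.08837002  159.2388349   589.82300928] 430.27743717577073
```

View pics/c0.png

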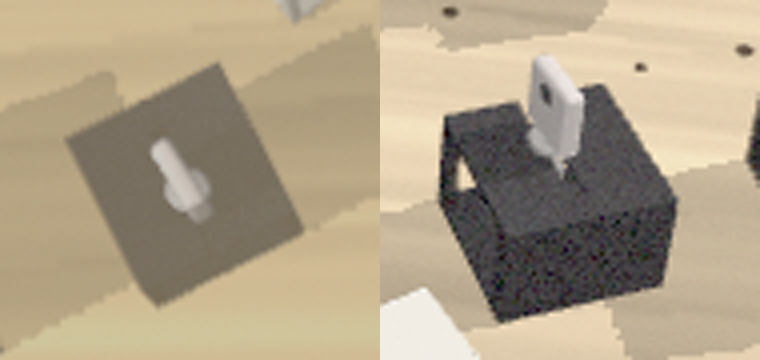

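View pics/c1.png

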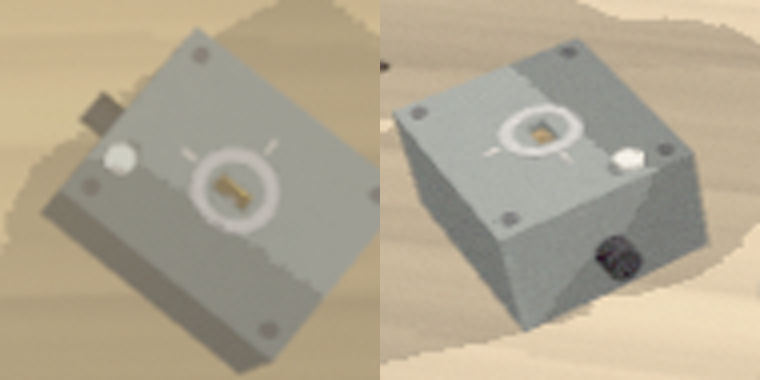

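Confirmed: the small black hanger holds the key (top-view crop, bow around (260,185)). The keyway slot runs up-left towards one mark, and the other mark is up-right. Now to fit poses.

```bash
cat > fit.py <<'E'
from h import *
import sys
def rect(P):
    (c,s,a)=cv2.minAreaRect(P[:,:2].astype(np.float32)); return np.round(c,1),np.round(s,1),round(np.radians(a),3)
def comps(tag,roi,zlo,zhi):
    c=load(tag);W=cloud(c);(x0,x1,y0,y1)=roi
    m=(W[...,2]>zlo)&(W[...,2]<zhi)&(W[...,0]>x0)&(W[...,0]<x1)&(W[...,1]>y0)&(W[...,1]<y1)
    return W[m],m
E
python3 - <<'E'
from fit import *
for t in ('top0','scene0'):
    P,m=comps(t,(500,650,90,240),50,59); print(t,'hanger',len(P),rect(P),np.median(P[:,2]))
    P,m=comps(t,(500,650,90,240),70,110); print(t,'bow',len(P),rect(P),P.mean(0),P[:,2].max())
    P,m=comps(t,(450,650,-300,-100),56,64); print(t,'box',len(P),rect(P),np.median(P[:,2]))
    P,m=comps(t,(450,750,-90,40),60,110); print(t,'glue',len(P),rect(P))
c=load('wrist0');s=manip.state()
from scipy.spatial.transform import Rotation as Ro
q=s['orientation'];Rt=Ro.from_quat([q[1],q[2],q[3],q[0]]).as_matrix()
R=cv2.Rodrigues(np.array(c['rvec']))[0];o=-R.T@np.array(c['tvec']).ravel()
print('cam in tool',Rt.T@(o-s['position']), 'axis',Rt.T@R.T,c['fx'])
E
```

```text
top0 hanger 1672 (array([596.7, 174.6]), array([80.7, 80. ]), np.float64(0.453)) 54.008656550529025
top0 bow 120 (array([588.7, 170.3]), array([34. , 10.2]), np.float64(0.521)) [586.69456306 169.29393745  91.77505517] 98.23563653257781
top0 box 3238 (array([ 559. , -184.9]), array([121. , 101.6]), np.float64(0.842)) 58.19750009988125
top0 glue 249 (array([668.6, -24.2]), array([27.6, 27.4]), np.float64(0.438))
scene0 hanger 1287 (array([600.2, 174.5]), array([81.7, 81.2]), np.float64(0.464)) 55.622815539260266
scene0 bow 211 (array([592.9, 170.1]), array([35.3, 11.3]), np.float64(0.529)) [596.74772352 170.54318841  86.24023424] 97.3296024438186
scene0 box 2127 (array([ 562., -185.]), array([125.1, 101.5]), np.float64(0.838)) 59.88802271062436
scene0 glue 346 (array([673.3, -24.2]), array([28.5, 28.2]), np.float64(1.092))
cam in tool [  -0.77767015  -68.98137343 -142.46146043] axis [[ 9.99999956e-01 -2.09293079e-04  2.09939041e-04]
 [ 1.44402453e-04  9.62406115e-01  2.71614522e-01]
 [-2.58893656e-04 -2.71614480e-01  9.62406103e-01]] 286.27277496465354
```

Emit:
{"method": "carry_out", "body": {
  "series": [
    {"slide":[-10,38,4],"angular":[0,0,0],"grip":-1},
    {"slide":[-10,38,4],"angular":[0,0,0],"grip":-1},
    {"slide":[-10,38,4],"angular":[0,0,0],"grip":-1},
    {"slide":[-10,38,4],"angular":[0,0,0],"grip":-1},
    {"slide":[-10,38,4],"angular":[0,0,0],"grip":-1},
    {"slide":[-10,38,4],"angular":[0,0,0],"grip":-1},
    {"slide":[-10,38,4],"angular":[0,0,0],"grip":-1},
    {"slide":[-10,38,4],"angular":[0,0,0],"grip":-1},
    {"slide":[-10,38,4],"angular":[0,0,0],"grip":-1},
    {"slide":[-10,38,4],"angular":[0,0,0],"grip":-1}
  ]
}}

```text
time: 1.15
position: [524.6, 224.1, 190.8]
orientation: [-0.0, 0.843, 0.538, -0.0]
ft_force: [-0.2, 0.1, 0.4]
finger_gap: 0.998
```

Emit:
{"method": "carry_out", "body": {
  "series": [
    {"slide":[-11,42,5],"angular":[0,0,0],"grip":-1},
    {"slide":[-11,41,5],"angular":[0,0,0],"grip":-1},
    {"slide":[0,0,0],"angular":[0,0,0.145],"grip":-1},
    {"slide":[0,0,0],"angular":[0,0,0.145],"grip":-1},
    {"slide":[0,0,0],"angular":[0,0,0.145],"grip":-1},
    {"slide":[0,0,0],"angular":[0,0,0.145],"grip":-1},
    {"slide":[0,0,0],"angular":[0,0,0.145],"grip":-1},
    {"slide":[0,0,0],"angular":[0,0,0.145],"grip":-1},
    {"slide":[0,0,0],"angular":[0,0,0.145],"grip":-1},
    {"slide":[0,0,0],"angular":[0,0,0.145],"grip":-1}
  ]
}}

```text
time: 2.15
position: [589.5, 170.5, 180.8]
orientation: [0.0, 1.0, -0.015, -0.0]
ft_force: [-0.0, 0.8, 0.4]
finger_gap: 0.998
```

Emit:
{"method": "carry_out", "body": {
  "series": [
    {"slide":[0,0,0],"angular":[0,0,0.145],"grip":-1},
    {"slide":[0,0,0],"angular":[0,0,0.145],"grip":-1},
    {"slide":[0,0,0],"angular":[0,0,0.145],"grip":-1},
    {"slide":[0,0,0],"angular":[0,0,0.145],"grip":-1},
    {"slide":[0,0,0],"angular":[0,0,0.145],"grip":-1},
    {"slide":[0,0,0],"angular":[0,0,0.145],"grip":-1},
    {"slide":[0,0,0],"angular":[0,0,0.145],"grip":-1},
    {"slide":[0,0,0],"angular":[0,0,0],"grip":-1}
  ]
}}

```text
time: 2.95
position: [589.5, 170.5, 180.8]
orientation: [0.0, 0.868, -0.497, -0.0]
ft_force: [-0.7, -0.2, 0.3]
finger_gap: 1.001
```

```bash
cat >> fit.py <<'E'
def tool():
    from scipy.spatial.transform import Rotation as Ro
    s=manip.state();q=s['orientation'];R=Ro.from_quat([q[1],q[2],q[3],q[0]]).as_matrix()
    th=np.arctan2(R[1,0],R[0,0])
    print('t',s['time'],'p',s['position'].round(1),'th',round(th,4),'z',R[:,2].round(4),'F',s['ft_force'].round(1),'M',s['moment'].round(2),'gap',round(s['finger_gap'],3),'j6',s['joints'][5].round(2))
    return s,R
E
python3 - <<'E'
from fit import *
c=cap('wrist','w1');tool()
P,m=comps('w1',(500,650,90,240),50,60); print('hanger',len(P),rect(P),np.median(P[:,2]))
P,m=comps('w1',(500,650,90,240),66,110); print('bow',len(P),rect(P),P.mean(0),P[:,2].max())
P,m=comps('w1',(500,650,90,240),93,110); print('bowtop',len(P),rect(P),P.mean(0),P[:,2].max())
E
```

```text
t 3.0 p [589.5 170.5 180.9] th -1.0359 z [-7.e-04 -1.e-04 -1.e+00] F [ 0.   0.  -0.2] M [0.03 0.05 0.01] gap 0.998 j6 1.26
hanger 6110 (array([597.9, 172.9]), array([80.4, 80.1]), np.float64(0.454)) 56.02763385904288
bow 538 (array([590.3, 169.2]), array([34. , 10.3]), np.float64(0.535)) [592.57189776 170.53670238  93.21219731] 98.0662383994474
bowtop 441 (array([590.1, 169. ]), array([33.7,  9.8]), np.float64(0.575)) [590.79309879 169.43941465  95.50638098] 98.0662383994474
```

View pics/w1.png

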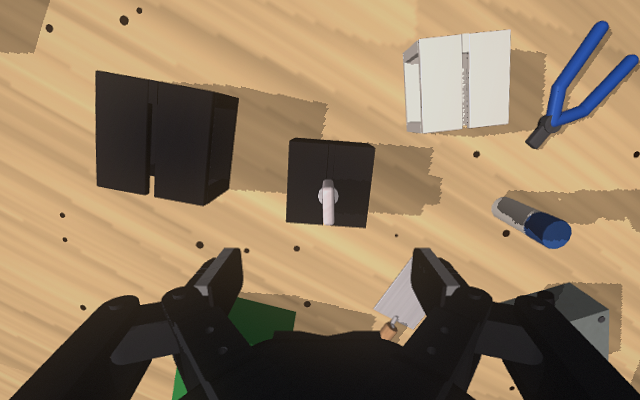

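Run:
```python
from fit import *
c=load('w1');f=lambda i:np.clip(255*(i/255.)**.4,0,255).astype(np.uint8)
A=cv2.resize(f(c['img'])[130:235,275:385],None,fx=6,fy=6,interpolation=cv2.INTER_CUBIC)[:600]
cv2.imwrite('pics/c2.png',A)
c=load('scene0');A=cv2.resize(f(c['img'])[200:275,330:420],None,fx=8,fy=8,interpolation=cv2.INTER_CUBIC)
cv2.imwrite('pics/c3.png',A)
```

```text
(no output)
```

View pics/c2.png

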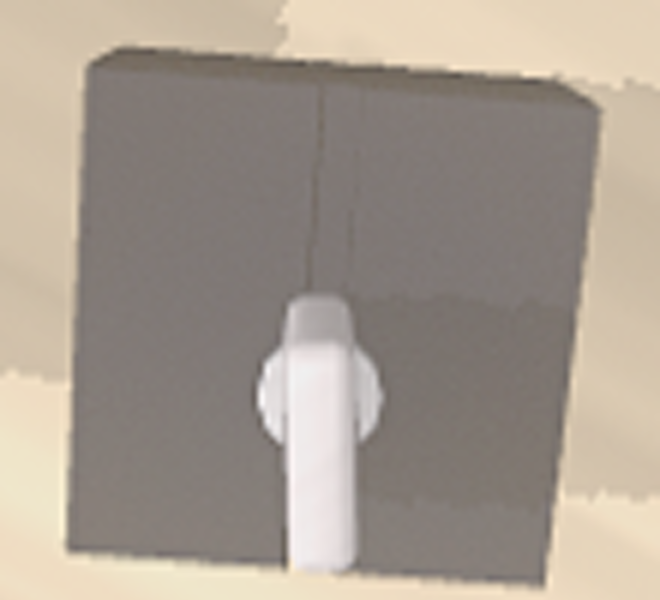

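View pics/c3.png

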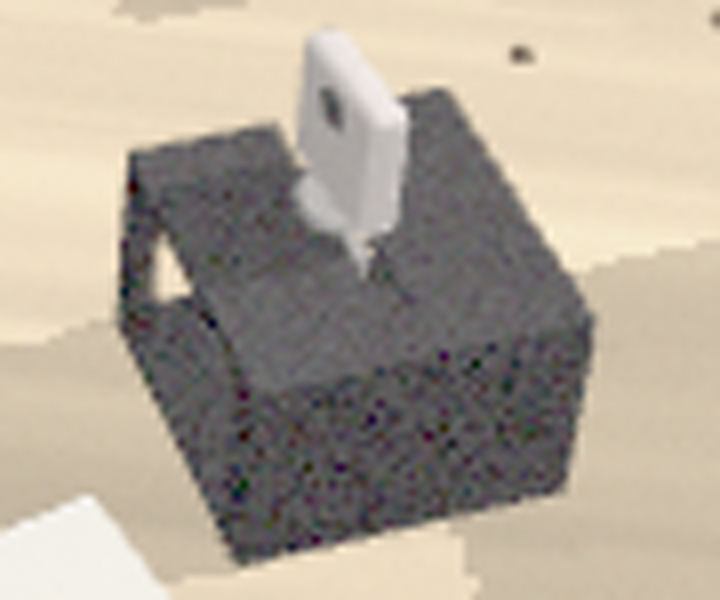

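The wrist view shows the key at (328,196) in the slot. The slot line runs back from it towards the closed rear edge, and the open front faces the robot. The key lies on the slot line within 0.1 mm. Descending to grip the bow.

Emit:
{"method": "carry_out", "body": {
  "series": [
    {"slide":[1.6,0,20],"angular":[0,0,0],"grip":-1},
    {"slide":[0,0,25],"angular":[0,0,0],"grip":-1},
    {"slide":[0,0,25],"angular":[0,0,0],"grip":-1},
    {"slide":[0,0,20],"angular":[0,0,0],"grip":-1},
    {"slide":[0,0,15],"angular":[0,0,0],"grip":-1},
    {"slide":[0,0,12.5],"angular":[0,0,0],"grip":-1},
    {"slide":[0,0,0],"angular":[0,0,0],"grip":-1}
  ],
  "grip_force": 80
}}

```text
time: 3.7
position: [589.6, 168.9, 61.9]
orientation: [0.001, 0.868, -0.496, -0.001]
ft_force: [-0.4, -1.0, 0.2]
finger_gap: 0.999
```

Emit:
{"method": "carry_out", "body": {
  "series": [
    {"slide":[0,0,0],"angular":[0,0,0],"grip":0.4},
    {"slide":[0,0,0],"angular":[0,0,0],"grip":0.4},
    {"slide":[0,0,0],"angular":[0,0,0],"grip":0.4},
    {"slide":[0,0,0],"angular":[0,0,0],"grip":0.4}
  ]
}}

```text
time: 4.1
position: [590.8, 169.2, 64.6]
orientation: [-0.0, 0.868, -0.496, 0.0]
ft_force: [-0.2, -0.1, -0.9]
finger_gap: 0.332
```

Run:
```python
from fit import *
c=cap('wrist','w2');tool()
```

```text
t 4.15 p [590.7 169.2  64.4] th -1.0389 z [ 9.e-04  3.e-04 -1.e+00] F [-0.4  0.7  0.2] M [-0.01 -0.06 -0.06] gap 0.301 j6 1.26
```

View pics/w2.png

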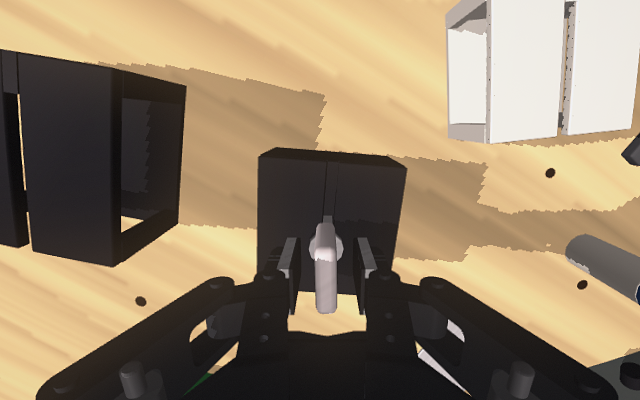

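The pads, at (290,270) and (365,270), straddle the bow at (326,270) symmetrically. Closing.

Emit:
{"method": "carry_out", "body": {
  "series": [
    {"slide":[0,0,0],"angular":[0,0,0],"grip":1},
    {"slide":[0,0,0],"angular":[0,0,0],"grip":1},
    {"slide":[0,0,0],"angular":[0,0,0],"grip":1},
    {"slide":[0,0,0],"angular":[0,0,0],"grip":1},
    {"slide":[0,0,0],"angular":[0,0,0],"grip":1},
    {"slide":[0,0,0],"angular":[0,0,0],"grip":1}
  ],
  "grip_force": 80
}}

```text
time: 4.75
position: [590.7, 169.2, 64.1]
orientation: [-0.0, 0.868, -0.496, 0.0]
ft_force: [0.6, -0.5, 3.6]
finger_gap: 0.101
```

Run:
```python
from fit import *
c=cap('wrist','w3');tool();tool();c=cap('scene','s3');tool()
B=cv2.resize(c['img'][170:290,310:440],None,fx=5,fy=5,interpolation=cv2.INTER_CUBIC)[:600]
cv2.imwrite('pics/s3c.png',B)
```

```text
t 4.8 p [590.7 169.2  64.2] th -1.039 z [ 7.e-04  2.e-04 -1.e+00] F [-0.2 -0.1  4. ] M [-0.01 -0.01 -0.  ] gap 0.105 j6 1.26
t 4.8 p [590.7 169.2  64.2] th -1.039 z [ 7.e-04  2.e-04 -1.e+00] F [-0.2 -0.1  4. ] M [-0.01 -0.01 -0.  ] gap 0.105 j6 1.26
t 4.85 p [590.7 169.2  64.1] th -1.039 z [ 7.e-04  2.e-04 -1.e+00] F [-0.2 -0.5  4.9] M [-0.01  0.01  0.04] gap 0.105 j6 1.26
```

View pics/w3.png

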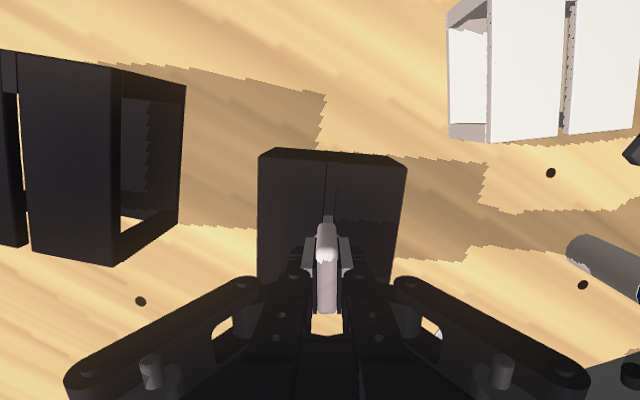

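View pics/s3c.png

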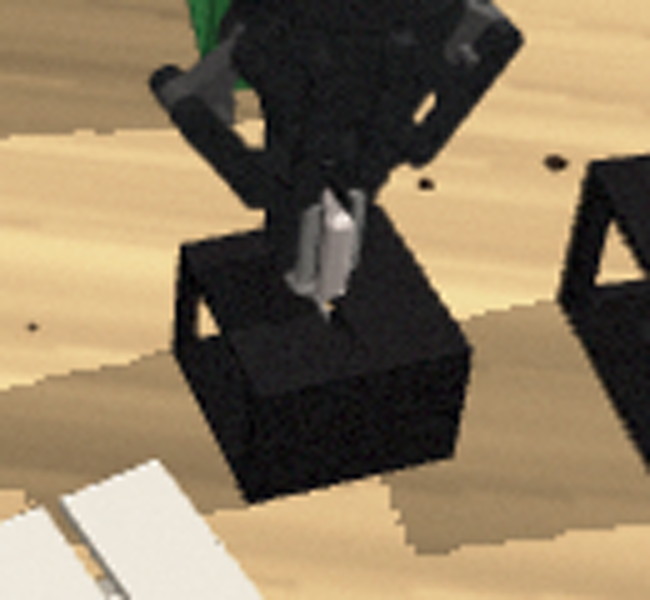

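Emit:
{"method": "carry_out", "body": {
  "series": [
    {"slide":[0,0,-1.5],"angular":[0,0,0],"grip":1},
    {"slide":[-0.4,5,0],"angular":[0,0,0],"grip":1},
    {"slide":[-0.4,5,0],"angular":[0,0,0],"grip":1},
    {"slide":[-0.4,5,0],"angular":[0,0,0],"grip":1}
  ]
}}

```text
time: 5.25
position: [576.1, 162.3, 64.8]
orientation: [0.0, 0.868, -0.496, -0.0]
ft_force: [-0.4, -0.4, -0.2]
finger_gap: 0.098
```

Run:
```python
from fit import *
tool()
```

```text
t 5.25 p [576.1 162.3  64.8] th -1.039 z [-1.e-03 -1.e-04 -1.e+00] F [-0.4 -0.4 -0.2] M [ 0.03  0.03 -0.01] gap 0.098 j6 1.25
```

Clean, with no lateral force. Continuing out of the slot.

Emit:
{"method": "carry_out", "body": {
  "series": [
    {"slide":[-0.4,5,0],"angular":[0,0,0],"grip":1},
    {"slide":[-0.4,5,0],"angular":[0,0,0],"grip":1},
    {"slide":[-0.4,5,0],"angular":[0,0,0],"grip":1},
    {"slide":[-0.4,5,0],"angular":[0,0,0],"grip":1},
    {"slide":[-0.4,5,0],"angular":[0,0,0],"grip":1},
    {"slide":[-0.5,6,0],"angular":[0,0,0],"grip":1},
    {"slide":[-0.5,6,0],"angular":[0,0,0],"grip":1},
    {"slide":[-0.5,6,0],"angular":[0,0,0],"grip":1},
    {"slide":[-0.5,6,0],"angular":[0,0,0],"grip":1},
    {"slide":[0,0,0],"angular":[0,0,0],"grip":1}
  ]
}}

```text
time: 6.25
position: [532.1, 140.9, 65.3]
orientation: [0.0, 0.868, -0.497, -0.0]
ft_force: [-0.5, -0.0, -0.9]
finger_gap: 0.104
```

Run:
```python
from fit import *
s,R=tool()
k=np.array([598,172.9]);a=.454;d=s['position'][:2]-k;print(d@[np.cos(a),np.sin(a)])
c=cap('scene','s4');B=cv2.resize(c['img'][170:290,310:440],None,fx=5,fy=5,interpolation=cv2.INTER_CUBIC)[:600]
cv2.imwrite('pics/s4c.png',B)
```

```text
t 6.25 p [532.1 140.9  65.3] th -1.0392 z [-2.e-04  0.e+00 -1.e+00] F [-0.5 -0.  -0.9] M [-0.04 -0.05 -0.  ] gap 0.104 j6 1.23
-73.26192383498268
```

View pics/s4c.png

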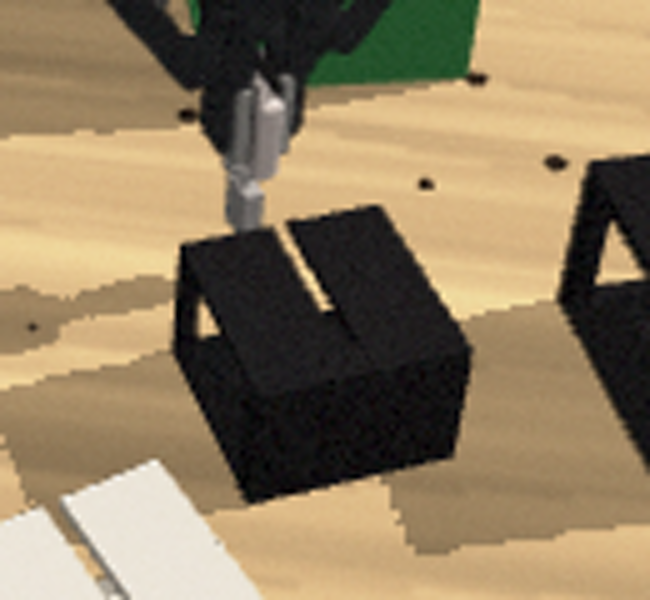

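The key is fully out, 33 mm past the mouth, and the blade is visible. Next: lift, align the yaw and travel to the box.

Emit:
{"method": "carry_out", "body": {
  "series": [
    {"slide":[0,0,-15],"angular":[0,0,0],"grip":1},
    {"slide":[0,0,-25],"angular":[0,0,0],"grip":1},
    {"slide":[0,0,-25],"angular":[0,0,0],"grip":1},
    {"slide":[0,0,-5],"angular":[0,0,-0.108],"grip":1},
    {"slide":[0,0,0],"angular":[0,0,-0.1],"grip":1},
    {"slide":[0,0,0],"angular":[0,0,-0.1],"grip":1}
  ]
}}

```text
time: 6.9
position: [533.3, 141.4, 137.2]
orientation: [-0.001, 0.935, -0.355, 0.001]
ft_force: [-0.4, 0.8, -0.7]
finger_gap: 0.106
```

Emit:
{"method": "carry_out", "body": {
  "series": [
    {"slide":[12,13,0],"angular":[0,0,0],"grip":1},
    {"slide":[24,27,0],"angular":[0,0,0],"grip":1},
    {"slide":[24,27,0],"angular":[0,0,0],"grip":1},
    {"slide":[24,27,0],"angular":[0,0,0],"grip":1},
    {"slide":[24,27,0],"angular":[0,0,0],"grip":1},
    {"slide":[24,27,0],"angular":[0,0,0],"grip":1},
    {"slide":[24,27,0],"angular":[0,0,0],"grip":1},
    {"slide":[24,27,0],"angular":[0,0,0],"grip":1},
    {"slide":[24,27,0],"angular":[0,0,0],"grip":1},
    {"slide":[24,27,0],"angular":[0,0,0],"grip":1}
  ]
}}

```text
time: 7.9
position: [531.8, -203.3, 136.8]
orientation: [-0.0, 0.934, -0.357, 0.001]
ft_force: [1.0, 0.1, -1.1]
finger_gap: 0.104
```

Emit:
{"method": "carry_out", "body": {
  "series": [
    {"slide":[10,12,0],"angular":[0,0,0],"grip":1},
    {"slide":[0,0,0],"angular":[0,0,0],"grip":1},
    {"slide":[0,0,0],"angular":[0,0,0],"grip":1}
  ]
}}

```text
time: 8.2
position: [531.2, -216.6, 135.7]
orientation: [-0.0, 0.934, -0.357, 0.0]
ft_force: [0.1, -0.6, -0.4]
finger_gap: 0.103
```

Run:
```python
from fit import *
c=cap('wrist','w5');tool()
```

```text
t 8.25 p [ 531.2 -216.2  135.6] th -0.73 z [ 4.e-04  5.e-04 -1.e+00] F [ 0.9 -0.  -1.4] M [0.01 0.03 0.02] gap 0.104 j6 0.28
```

View pics/w5.png

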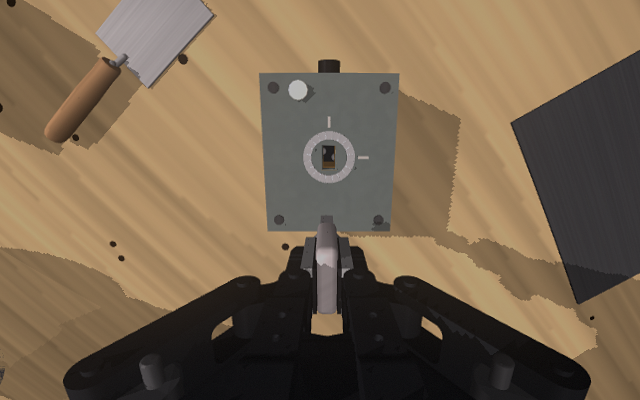

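The ring is at about (329,157), with the rest mark above it at (329,122) and the turned mark at right (363,158). The slot is vertical in the image, in line with the blade. Now measuring precisely.

Run:
```python
from fit import *
c=load('w5');im=c['img'];s,R=tool()
g=cv2.cvtColor(im,cv2.COLOR_BGR2GRAY)
A=cv2.resize(im[115:235,270:390],None,fx=5,fy=5,interpolation=cv2.INTER_CUBIC);cv2.imwrite('pics/w5c.png',A)
# backproject rectified overhead on z=60 around estimate
c0=onz(c,[[329,157]],60)[0];print('c0',c0)
x=np.arange(-35,35.1,.25);th=-.73
ex=R[:,0];ey=R[:,1]
X,Y=np.meshgrid(x,x)
Pw=c0+X[...,None]*ex+Y[...,None]*ey;Pw[...,2]=60
uv=proj(c,Pw).reshape(X.shape+(2,)).astype(np.float32)
rec=cv2.remap(im,uv[...,0],uv[...,1],cv2.INTER_LINEAR);cv2.imwrite('pics/w5r.png',cv2.resize(rec,None,fx=2,fy=2))
W=cloud(c)
P,m=comps('w5',(480,640,-270,-100),57,63);print('box',rect(P),np.median(P[:,2]))
# ring: bright pixels
rg=cv2.cvtColor(rec,cv2.COLOR_BGR2GRAY).astype(float)
rad=np.hypot(X,Y);print('face',np.median(rg[(rad>23)&(rad<30)]),'ring',np.median(rg[(rad>14)&(rad<18)]))
mk=((rg>125)&(rad<22)).astype(np.uint8)
cn=max(cv2.findContours(mk,cv2.RETR_EXTERNAL,cv2.CHAIN_APPROX_NONE)[0],key=cv2.contourArea)
e=cv2.fitEllipse(cn);print('ring off',np.array(e[0])*.25-35,np.array(e[1])*.25)
```

```text
t 8.25 p [ 531.2 -216.2  135.6] th -0.73 z [ 4.e-04  5.e-04 -1.e+00] F [ 0.9 -0.  -1.4] M [0.01 0.03 0.02] gap 0.104 j6 0.28
c0 [ 560.90019732 -186.45819095   60.        ]
box (array([ 560.4, -186.4]), array([120.5, 100.8]), np.float64(0.84)) 60.06016153427664
face 100.0 ring 152.0
ring off [-0.34054565  0.16959763] [39.07217407 39.16610718]
```

View pics/w5r.png

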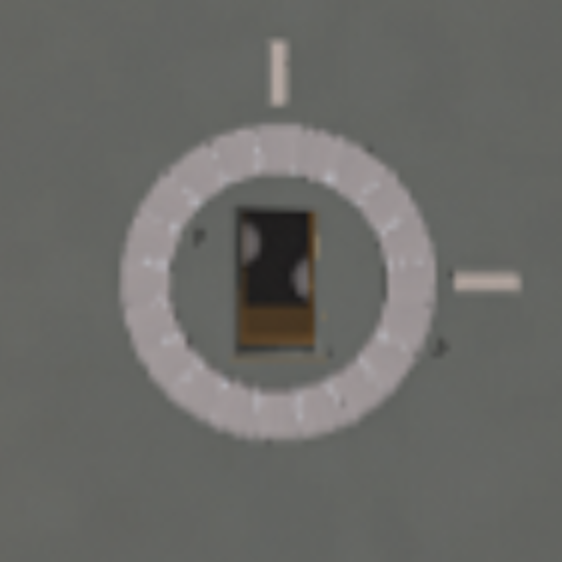

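View pics/w5c.png

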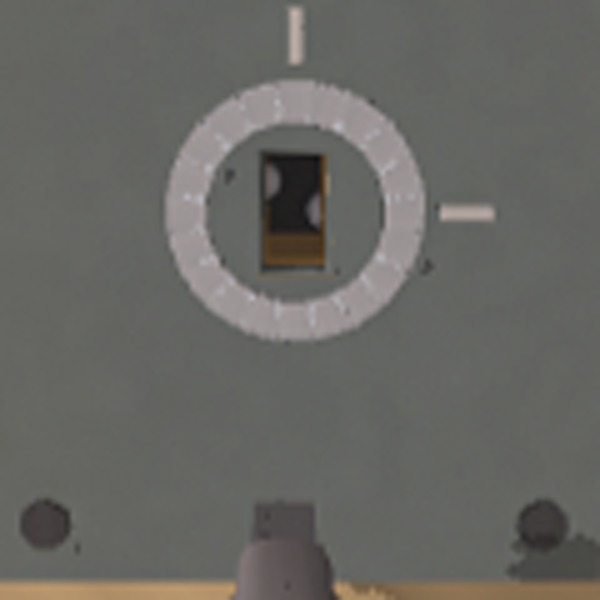

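Run:
```python
from fit import *
c=load('w5');s,R=tool();p=s['position']
W=cloud(c);T=(W-p)@R
for y in [-4,-8]:
  q=proj(c,[p+R@np.array([x,y,z]) for z in (8+10,8+36) for x in(-4,0,4)]);print(y,q.round(1).tolist())
m=(abs(T[...,0])<12)&(abs(T[...,1])<30)&(T[...,2]>-60)&(T[...,2]<60)
Q=T[m];
for lo,hi in [(-36,-28),(-28,-20),(-20,-10),(-10,0),(0,9),(9,20),(20,32),(32,46)]:
  k=Q[(Q[:,2]>=lo)&(Q[:,2]<hi)]
  if len(k)>5: print(lo,hi,len(k),np.percentile(k,[2,50,98],axis=0).round(1).tolist())
# bow top
m2=m&(T[...,2]<-29)&(T[...,2]>-37)&(c['img'].mean(2)>110)
vv,uu=np.nonzero(m2);print(uu.min(),uu.max(),vv.min(),vv.max(),rect(T[m2]),np.median(T[m2][:,2]))
k=T[m2];print(k.min(0),k.max(0))
A=cv2.resize(c['img'][205:325,270:390],None,fx=5,fy=5,interpolation=cv2.INTER_NEAREST);cv2.imwrite('pics/w5d.png',A)
```

```text
t 8.25 p [ 531.2 -216.2  135.6] th -0.73 z [ 4.e-04  5.e-04 -1.e+00] F [ 0.9 -0.  -1.4] M [0.01 0.03 0.02] gap 0.104 j6 0.28
-4 [[319.2, 231.8], [325.8, 231.8], [332.5, 231.8], [320.1, 217.8], [325.9, 217.8], [331.8, 217.8]]
-8 [[319.1, 225.6], [325.8, 225.5], [332.5, 225.5], [320.1, 212.2], [325.9, 212.2], [331.8, 212.2]]
-36 -28 1669 [[-9.1, -15.7, -35.5], [0.2, -5.0, -31.5], [9.7, 15.2, -28.6]]
-28 -20 374 [[-11.5, -16.5, -27.8], [0.0, -10.0, -24.3], [11.2, -5.9, -20.1]]
-20 -10 378 [[-11.6, -16.4, -19.8], [0.2, -10.0, -15.4], [10.9, -6.0, -10.2]]
-10 0 231 [[-10.9, -16.4, -9.9], [0.2, -14.6, -6.5], [11.0, -8.1, -0.6]]
0 9 30 [[-6.9, -16.1, 0.1], [-0.9, -6.9, 4.4], [7.7, -5.0, 7.9]]
20 32 41 [[-3.7, -7.6, 24.6], [0.1, -7.1, 28.1], [3.9, -6.6, 31.7]]
32 46 47 [[-3.3, -7.5, 32.0], [0.1, -7.0, 35.2], [4.0, -6.8, 39.6]]
308 346 247 312 (array([-1.4, -0.5]), array([15.4, 31.9]), np.float64(0.232)) -31.69765991445106
[ -7.1755357  -16.26635958 -36.98992573] [  8.55011614  15.92063966 -29.02025886]
```

View pics/w5d.png

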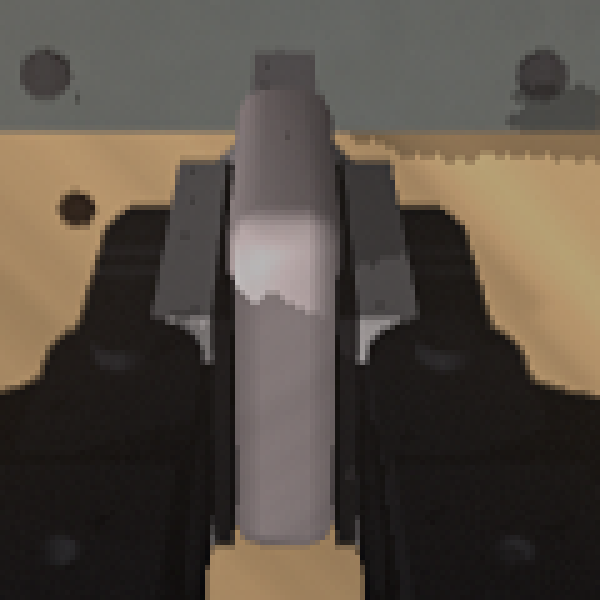

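Emit:
{"method": "carry_out", "body": {
  "series": [
    {"slide":[0.4,-8,0],"angular":[0,0,0],"grip":1},
    {"slide":[0.4,-12,0],"angular":[0,0,0],"grip":1},
    {"slide":[0.4,-12,0],"angular":[0,0,0],"grip":1},
    {"slide":[0.5,-10.2,0],"angular":[0,0,0],"grip":1},
    {"slide":[0,0,10],"angular":[0,0,0],"grip":1},
    {"slide":[0,0,10],"angular":[0,0,0],"grip":1},
    {"slide":[0,0,7],"angular":[0,0,0],"grip":1},
    {"slide":[0,0,0],"angular":[0,0,0],"grip":1},
    {"slide":[0,0,0],"angular":[0,0,0],"grip":1}
  ]
}}

```text
time: 9.15
position: [560.1, -187.3, 108.0]
orientation: [-0.0, 0.934, -0.358, -0.0]
ft_force: [0.9, 0.2, -0.6]
finger_gap: 0.107
```

Run:
```python
from fit import *
s,R=tool();c=cap('wrist','w6');tool();b=cap('scene','s6');print(proj(c,[[560.5,-186.4,60]]),proj(b,[[560.5,-186.4,60]]))
A=cv2.resize(c['img'][195:295,270:390],None,fx=5,fy=5,interpolation=cv2.INTER_CUBIC);cv2.imwrite('pics/w6c.png',A)
A=cv2.resize(b['img'][130:230,140:260],None,fx=5,fy=5,interpolation=cv2.INTER_CUBIC);cv2.imwrite('pics/s6c.png',A)
```

```text
t 9.15 p [ 560.1 -187.3  108. ] th -0.7316 z [-5.e-04  2.e-04 -1.e+00] F [ 0.9  0.2 -0.6] M [-0.   -0.06 -0.03] gap 0.107 j6 0.35
t 9.2 p [ 560.4 -187.3  108.5] th -0.7315 z [ 4.e-04 -1.e-04 -1.e+00] F [ 0.1  0.7 -0.3] M [-0.01  0.03 -0.07] gap 0.106 j6 0.35
[[325.99232591 220.6182981 ]] [[189.42414954 191.91154321]]
```

View pics/w6c.png

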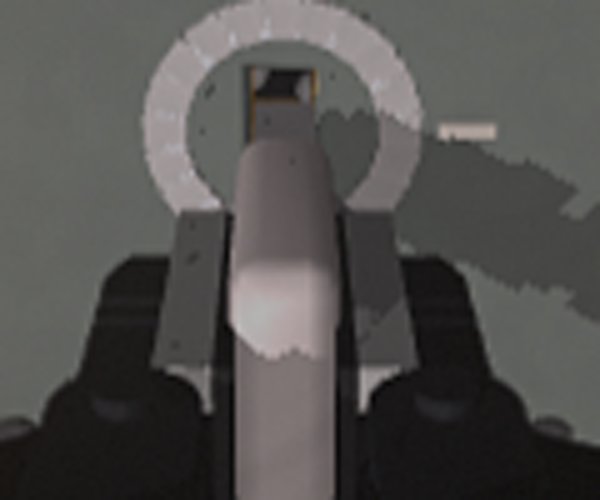

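View pics/s6c.png

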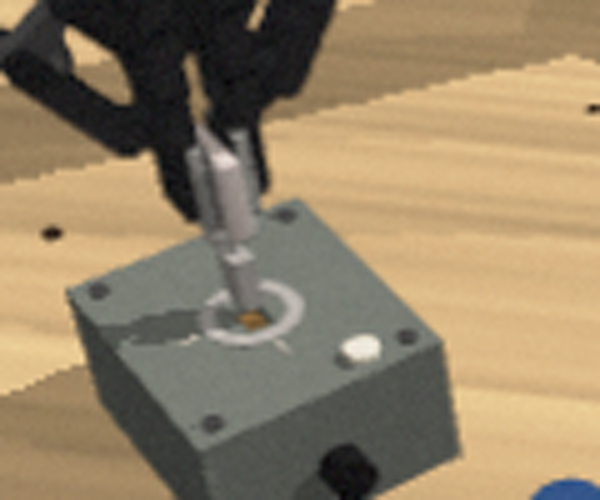

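Emit:
{"method": "carry_out", "body": {
  "series": [
    {"slide":[-0.6,-1.3,0],"angular":[0,0,0],"grip":1},
    {"slide":[0,0,0],"angular":[0,0,0],"grip":1},
    {"slide":[0,0,0],"angular":[0,0,0],"grip":1}
  ]
}}

```text
time: 9.55
position: [560.9, -185.6, 108.5]
orientation: [-0.0, 0.934, -0.357, 0.0]
ft_force: [-0.4, -0.4, -0.7]
finger_gap: 0.104
```

Run:
```python
from fit import *
s,R=tool();c=cap('wrist','w7');tool()
A=cv2.resize(c['img'][195:245,290:360],None,fx=10,fy=10,interpolation=cv2.INTER_CUBIC);cv2.imwrite('pics/w7c.png',A)
```

```text
t 9.55 p [ 560.9 -185.6  108.5] th -0.7309 z [ 3.e-04 -0.e+00 -1.e+00] F [-0.4 -0.4 -0.7] M [ 0.06 -0.01  0.02] gap 0.104 j6 0.35
t 9.6 p [ 560.9 -185.6  108.4] th -0.7309 z [ 3.e-04 -0.e+00 -1.e+00] F [ 0.2 -0.7 -0.4] M [ 0.02  0.01 -0.01] gap 0.103 j6 0.35
```

View pics/w7c.png

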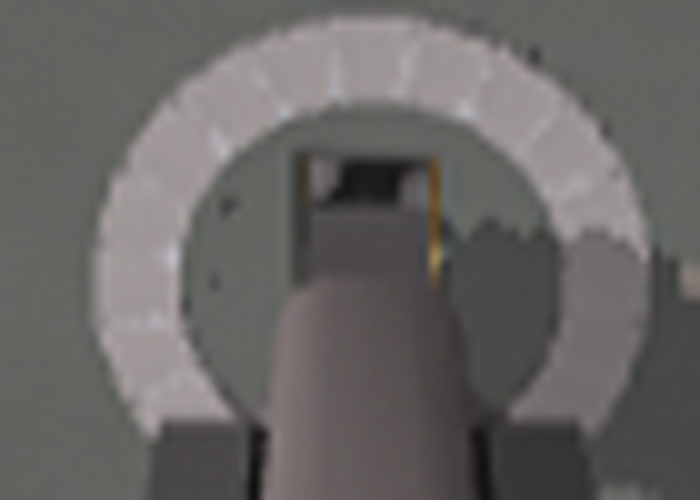

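Blade 307–432 sits inside slot 295–440 in the crop, so it is laterally centred. Inserting.

Emit:
{"method": "carry_out", "body": {
  "series": [
    {"slide":[0,0.3,2],"angular":[0,0,0],"grip":1},
    {"slide":[0,0,3],"angular":[0,0,0],"grip":1},
    {"slide":[0,0,3],"angular":[0,0,0],"grip":1},
    {"slide":[0,0,3],"angular":[0,0,0],"grip":1}
  ]
}}

```text
time: 10.0
position: [560.5, -185.8, 96.8]
orientation: [-0.0, 0.934, -0.357, -0.0]
ft_force: [-0.7, 0.4, -1.5]
finger_gap: 0.101
```

Run:
```python
from fit import *
tool()
```

```text
t 10.0 p [ 560.5 -185.8   96.8] th -0.731 z [-3.e-04  2.e-04 -1.e+00] F [-0.7  0.4 -1.5] M [ 0.04  0.01 -0.03] gap 0.101 j6 0.35
```

In 7 mm with no contact force. Now down to the pins, with small yaw wiggles.

Emit:
{"method": "carry_out", "body": {
  "series": [
    {"slide":[0,0,3],"angular":[0,0,0],"grip":1},
    {"slide":[0,0,3],"angular":[0,0,0.05],"grip":1},
    {"slide":[0,0,2],"angular":[0,0,-0.1],"grip":1},
    {"slide":[0,0,2],"angular":[0,0,0.1],"grip":1},
    {"slide":[0,0,2],"angular":[0,0,-0.1],"grip":1},
    {"slide":[0,0,2],"angular":[0,0,0.05],"grip":1}
  ]
}}

```text
time: 10.6
position: [561.4, -186.3, 84.6]
orientation: [0.0, 0.934, -0.357, 0.001]
ft_force: [-1.5, 1.0, 7.9]
finger_gap: 0.104
```

Run:
```python
from fit import *
tool()
```

```text
t 10.6 p [ 561.4 -186.3   84.6] th -0.7291 z [ 0.0026 -0.0011 -1.    ] F [-1.5  1.   7.9] M [ 0.02  0.19 -0.01] gap 0.104 j6 0.35
```

Emit:
{"method": "carry_out", "body": {
  "series": [
    {"slide":[0,0,1.5],"angular":[0,0,0.05],"grip":1},
    {"slide":[0,0,1.5],"angular":[0,0,-0.1],"grip":1},
    {"slide":[0,0,1.5],"angular":[0,0,0.1],"grip":1},
    {"slide":[0,0,1],"angular":[0,0,-0.1],"grip":1},
    {"slide":[0,0,1],"angular":[0,0,0.1],"grip":1},
    {"slide":[0,0,1],"angular":[0,0,-0.05],"grip":1}
  ]
}}

```text
time: 11.2
position: [561.4, -186.1, 76.8]
orientation: [-0.0, 0.934, -0.358, 0.001]
ft_force: [1.9, 0.6, 4.2]
finger_gap: 0.102
```

Run:
```python
from fit import *
tool()
```

```text
t 11.2 p [ 561.4 -186.1   76.8] th -0.733 z [ 2.5e-03 -8.0e-04 -1.0e+00] F [1.9 0.6 4.2] M [-0.1  -0.17 -0.02] gap 0.102 j6 0.35
```

Emit:
{"method": "carry_out", "body": {
  "series": [
    {"slide":[0,0,1.5],"angular":[0,0,0.05],"grip":1},
    {"slide":[0,0,1.5],"angular":[0,0,-0.1],"grip":1},
    {"slide":[0,0,1.5],"angular":[0,0,0.1],"grip":1},
    {"slide":[0,0,1.5],"angular":[0,0,-0.1],"grip":1},
    {"slide":[0,0,1],"angular":[0,0,0.1],"grip":1},
    {"slide":[0,0,1],"angular":[0,0,-0.05],"grip":1}
  ]
}}

```text
time: 11.8
position: [561.2, -186.0, 68.6]
orientation: [-0.0, 0.934, -0.358, 0.001]
ft_force: [-0.3, -0.2, 1.6]
finger_gap: 0.101
```

Run:
```python
from fit import *
tool();c=cap('wrist','w8');b=cap('scene','s8')
A=cv2.resize(c['img'][195:295,270:390],None,fx=5,fy=5,interpolation=cv2.INTER_CUBIC)
B=cv2.resize(b['img'][150:230,140:220],None,fx=7,fy=7,interpolation=cv2.INTER_CUBIC);cv2.imwrite('pics/w8c.png',A);cv2.imwrite('pics/s8c.png',B)
```

```text
t 11.8 p [ 561.2 -186.    68.6] th -0.733 z [ 2.e-03 -5.e-04 -1.e+00] F [-0.3 -0.2  1.6] M [ 0.07  0.04 -0.07] gap 0.101 j6 0.35
```

View pics/w8c.png

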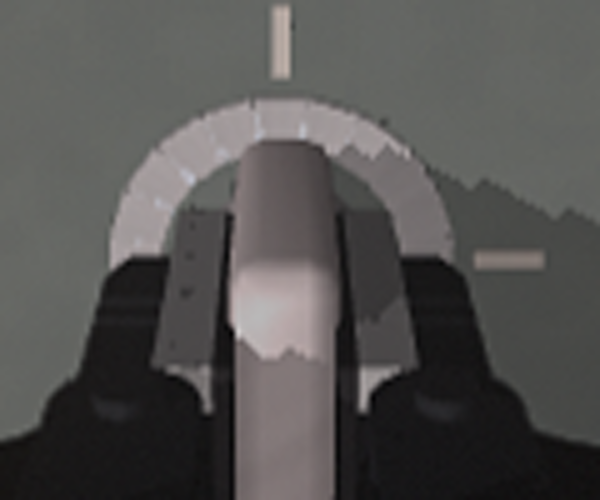

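View pics/s8c.png

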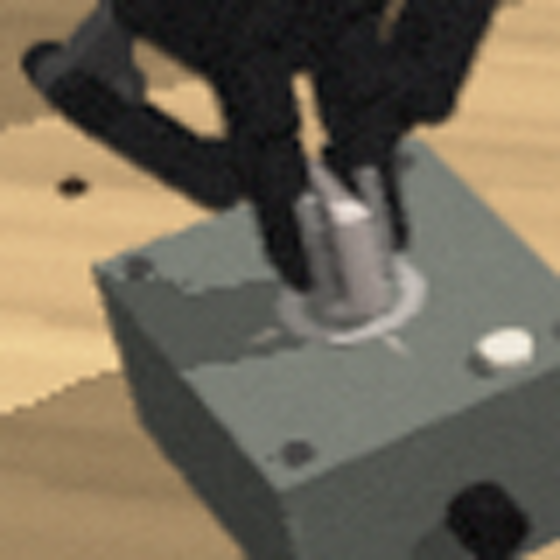

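Emit:
{"method": "carry_out", "body": {
  "series": [
    {"slide":[0,0,0.8],"angular":[0,0,0.05],"grip":1},
    {"slide":[0,0,0.8],"angular":[0,0,-0.1],"grip":1},
    {"slide":[0,0,0.8],"angular":[0,0,0.05],"grip":1},
    {"slide":[0,0,0],"angular":[0,0,0],"grip":1}
  ],
  "grip_force": 100
}}

```text
time: 12.3
position: [561.4, -186.2, 68.1]
orientation: [0.0, 0.934, -0.358, 0.001]
ft_force: [-4.2, 1.2, 13.8]
finger_gap: 0.101
```

Run:
```python
from fit import *
tool()
```

```text
t 12.3 p [ 561.4 -186.2   68.1] th -0.7332 z [ 0.0025 -0.0011 -1.    ] F [-4.2  1.2 13.8] M [ 0.36  0.89 -0.02] gap 0.101 j6 0.35
```

Home at TCP z 68.1, as predicted, with 14 N down-force. Turning clockwise (+z of the tool) while keeping the push.

Emit:
{"method": "carry_out", "body": {
  "series": [
    {"slide":[0.07,-0.04,0],"angular":[0,0,0.1],"grip":1},
    {"slide":[0.07,-0.04,0],"angular":[0,0,0.14],"grip":1},
    {"slide":[0.07,-0.04,0],"angular":[0,0,0.14],"grip":1},
    {"slide":[0.07,-0.04,0],"angular":[0,0,0.14],"grip":1}
  ]
}}

```text
time: 12.7
position: [561.4, -186.0, 68.1]
orientation: [-0.0, 0.809, -0.588, 0.001]
ft_force: [-6.7, 3.2, 14.4]
finger_gap: 0.101
```

Run:
```python
from fit import *
tool()
```

```text
t 12.7 p [ 561.4 -186.    68.1] th -1.2573 z [ 1.6e-03 -5.0e-04 -1.0e+00] F [-6.7  3.2 14.4] M [0.54 1.25 0.08] gap 0.101 j6 0.87
```

Emit:
{"method": "carry_out", "body": {
  "series": [
    {"slide":[0.07,0.1,0],"angular":[0,0,0.14],"grip":1},
    {"slide":[0.07,0.1,0],"angular":[0,0,0.14],"grip":1},
    {"slide":[0.07,0,0],"angular":[0,0,0.14],"grip":1},
    {"slide":[0.07,-0.04,0],"angular":[0,0,0.14],"grip":1},
    {"slide":[0.07,-0.04,0],"angular":[0,0,0.14],"grip":1},
    {"slide":[0.07,-0.04,0],"angular":[0,0,0.14],"grip":1},
    {"slide":[0.07,-0.04,0],"angular":[0,0,0.14],"grip":1}
  ]
}}

```text
time: 13.4
position: [561.3, -186.1, 68.1]
orientation: [0.001, -0.437, 0.899, -0.0]
ft_force: [-6.9, 4.9, 14.9]
finger_gap: 0.099
```

Run:
```python
from fit import *
tool()
```

```text
t 13.4 p [ 561.3 -186.1   68.1] th -2.237 z [ 1.5e-03  4.0e-04 -1.0e+00] F [-6.9  4.9 14.9] M [0.96 1.28 0.18] gap 0.099 j6 1.85
```

Emit:
{"method": "carry_out", "body": {
  "series": [
    {"slide":[0,0,0],"angular":[0,0,0.06],"grip":1},
    {"slide":[0,0,0],"angular":[0,0,0],"grip":1}
  ]
}}

```text
time: 13.6
position: [561.3, -186.0, 68.1]
orientation: [0.001, -0.412, 0.911, -0.0]
ft_force: [-6.3, 5.2, 15.4]
finger_gap: 0.098
```

Run:
```python
from fit import *
tool()
```

```text
t 13.6 p [ 561.3 -186.    68.1] th -2.2931 z [ 1.5e-03  4.0e-04 -1.0e+00] F [-6.3  5.2 15.4] M [0.91 1.33 0.15] gap 0.098 j6 1.91
```

Emit:
{"method": "carry_out", "body": {
  "series": [
    {"slide":[0,0,0],"angular":[0,0,0.06],"grip":1},
    {"slide":[0,0,0],"angular":[0,0,0],"grip":1}
  ]
}}

```text
time: 13.8
position: [561.3, -186.0, 68.1]
orientation: [0.001, -0.384, 0.923, -0.0]
ft_force: [-6.8, 3.7, 15.0]
finger_gap: 0.101
```

Run:
```python
from fit import *
tool()
```

```text
t 13.8 p [ 561.3 -186.    68.1] th -2.3529 z [ 1.5e-03  4.0e-04 -1.0e+00] F [-6.8  3.7 15. ] M [0.85 1.29 0.11] gap 0.101 j6 1.97
```

Emit:
{"method": "carry_out", "body": {
  "series": [
    {"slide":[0,0,0],"angular":[0,0,0.04],"grip":1},
    {"slide":[0,0,0],"angular":[0,0,0],"grip":1}
  ]
}}

```text
time: 14.0
position: [561.3, -186.0, 68.1]
orientation: [0.001, -0.366, 0.931, -0.0]
ft_force: [-6.1, 4.8, 16.2]
finger_gap: 0.101
```

Run:
```python
from fit import *
tool()
```

```text
t 14.0 p [ 561.3 -186.    68.1] th -2.3923 z [ 1.4e-03  4.0e-04 -1.0e+00] F [-6.1  4.8 16.2] M [0.92 1.31 0.09] gap 0.101 j6 2.01
```

Emit:
{"method": "carry_out", "body": {
  "series": [
    {"slide":[0,0,0],"angular":[0,0,0.04],"grip":1},
    {"slide":[0,0,0],"angular":[0,0,0],"grip":1}
  ]
}}

```text
time: 14.2
position: [561.3, -186.0, 68.1]
orientation: [0.001, -0.347, 0.938, -0.0]
ft_force: [-6.2, 4.3, 15.5]
finger_gap: 0.097
```

Run:
```python
from fit import *
tool();c=cap('wrist','w9');b=cap('scene','s9');t=cap('top','t9')
A=cv2.resize(c['img'][150:300,250:410],None,fx=4,fy=4,interpolation=cv2.INTER_CUBIC)
B=cv2.resize(b['img'][150:230,140:220],None,fx=7,fy=7,interpolation=cv2.INTER_CUBIC);cv2.imwrite('pics/w9c.png',A);cv2.imwrite('pics/s9c.png',B)
```

```text
t 14.2 p [ 561.3 -186.    68.1] th -2.432 z [ 1.5e-03  4.0e-04 -1.0e+00] F [-6.2  4.3 15.5] M [0.93 1.31 0.28] gap 0.097 j6 2.05
```

View pics/w9c.png

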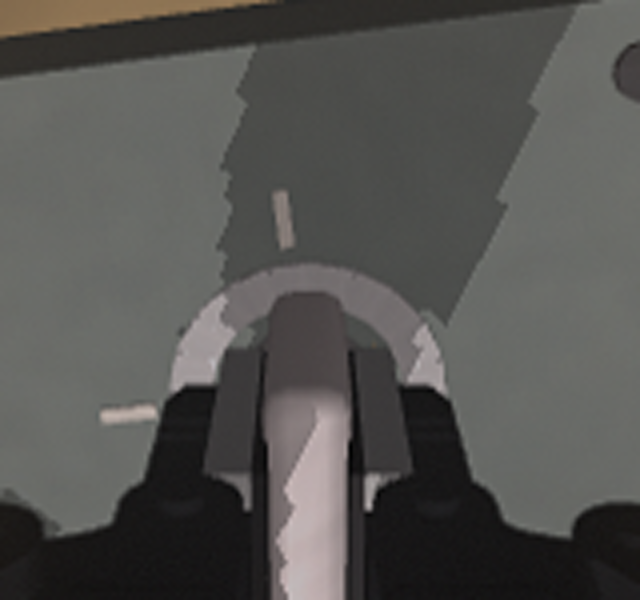

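View pics/s9c.png

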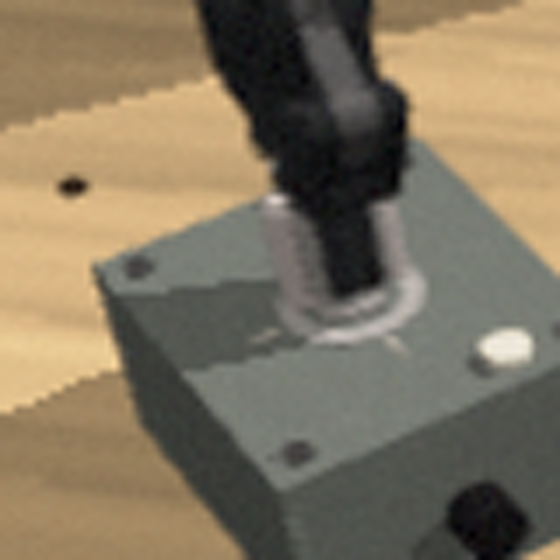

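Emit:
{"method": "carry_out", "body": {
  "series": [
    {"slide":[0,0,0],"angular":[0,0,0.04],"grip":1},
    {"slide":[0,0,0.3],"angular":[0,0,0],"grip":1},
    {"slide":[0,0,0],"angular":[0,0,0],"grip":1}
  ]
}}

```text
time: 14.65
position: [561.3, -186.0, 68.1]
orientation: [0.001, -0.329, 0.944, -0.0]
ft_force: [-8.0, 4.4, 17.4]
finger_gap: 0.101
```

Run:
```python
from fit import *
tool()
```

```text
t 14.65 p [ 561.3 -186.    68.1] th -2.4705 z [ 1.4e-03  3.0e-04 -1.0e+00] F [-8.   4.4 17.4] M [0.99 1.55 0.53] gap 0.101 j6 2.09
```

Emit:
{"method": "carry_out", "body": {
  "series": [
    {"slide":[0,0,0],"angular":[0,0,0],"grip":1},
    {"slide":[0,0,0],"angular":[0,0,0],"grip":1},
    {"slide":[0,0,0],"angular":[0,0,0],"grip":1}
  ]
}}

```text
time: 14.95
position: [561.3, -186.0, 68.1]
orientation: [0.001, -0.329, 0.944, -0.0]
ft_force: [-6.7, 5.6, 17.6]
finger_gap: 0.099
```

Run:
```python
from fit import *
s,R=tool();c=cap('wrist','w10')
T=(cloud(c)-s['position'])@R
P,m=comps('w10',(520,600,-225,-145),88,106);print('bow',rect(P),P[:,2].max(),np.median(P[:,2]))
cv2.imwrite('pics/w10c.png',cv2.resize(c['img'][150:300,250:410],None,fx=4,fy=4,interpolation=cv2.INTER_CUBIC))
```

```text
t 14.95 p [ 561.3 -186.    68.1] th -2.4705 z [ 1.4e-03  4.0e-04 -1.0e+00] F [-6.7  5.6 17.6] M [1.   1.49 0.51] gap 0.099 j6 2.09
bow (array([ 560.4, -190.2]), array([30.5, 31.1]), np.float64(1.257)) 105.99315465010562 99.44894721002271
```

View pics/w10c.png

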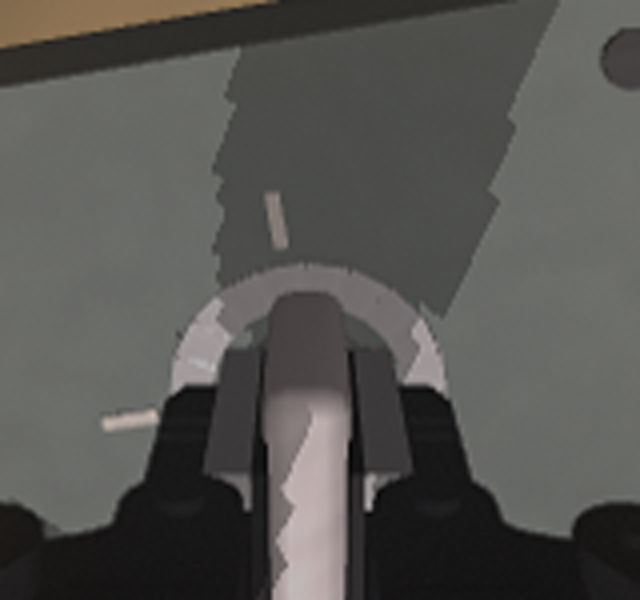

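The moment about z climbs 0.09, 0.28, 0.53 N m over the last 0.04 rad steps, well above the 0.1 N m spring, so the plug is on its stop. TCP z is steady at 68.1 (home) under a 17 N push. Handing in.

Run:
```python
from fit import *
print(manip.hand_in()); tool()
```

```text
the job is handed in; nothing more can be done
None
the job is handed in; nothing more can be done
```

I drew the key along the slot of the small black hanger and out past its open front. I then pushed it into the grey box past both pins with small yaw wiggles, turned it clockwise to the stop, and handed in still gripping and holding it there. I used about 15 s of the 54 s.

Last checks before handing in:
- **Fully in:** the gripper tip sat steady at z 68.1 mm. That is the height I predicted for the shoulder on the face, with about 17 N of downward push.
- **At the stop:** the gripper had turned about 1.74 rad: the quarter turn, the key's play and some wind-up. The turning moment rose from 0.1 to 0.5 N m over the last 0.08 rad, well above the spring's 0.1 N m.
- **Bystanders:** I never moved near the scraper, cutters or glue stick, and the largest force I read was about 20 N.

Two things were not clean. My last attempt to measure the bow's angle from the camera depth data picked up the fingers as well and was no use, so "at the stop" rests on the moment and the tool's angle. A sideways force of about 8 N also remained on the key in the plug.

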